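# Press a cap onto a sample tube with the ratchet press

## Task

Pump the press's orange trigger until the white cap is fully home on the amber tube, without pushing the tube, cap or ram by hand. Then hold the red release lever down until the ram has slid all the way back. Finally lift out the capped tube and lay it, without dropping it, inside the blue tray; leave the other bench items where they are.

Things in the scene. Friction and masses are not known exactly. Their poses are not given: they have to be found in the camera images.
- press: Bench press, bolted down, grey base 395 x 95 x 12 mm. Origin: on the bench under the trigger's pivot; x = pressing direction (housing to anvil), z up. Pairs (x, z) below are mm in this frame, all centred on y = 0. Blue housing x -75..30, 40 wide, top z 118. Steel anvil face x = 215, top z 82. Tube lies at z = 50 on two thin rods, 36 wide overall: fingers pass beside it down to z 12.
- grip_post (a point): Centre of the fixed black grip post at (-21, 160): 16 mm thick along x (-29..-13), 22 mm wide, from the housing's top (z 118) up to z 186.
- trigger_pad (a point): Front of the orange trigger blade, where a finger pushes it: at rest (24, 153), squeezed (1, 159). Blade 10 thick, 20 wide, 62 mm long, pivot (0, 112); at rest it leans 0.42 rad to the anvil, top front edge at (30, 171). Squeeze it from above to the post (one finger behind the post, one before the blade): width over both 53 mm at rest, 30 mm squeezed. Takes up to 25 N; a spring returns it.
- trigger (a joint): Trigger angle in rad: 0 at rest, 0.50 fully squeezed. Each full squeeze from rest pushes the ram up to 25 mm; the ratchet keeps about 18 mm of it. The ratchet drive lets go near rest, so squeeze fully and let it come fully back each time. Once the cap is home, an inner spring gives way and the trigger may stall or click; that is harmless.
- ram (a joint): Travel of the ram in m: 0 fully back, about 0.066 when the cap is home (about 4 squeezes), 0.082 at most. A light spring (3 N) slides it back at about 60 mm/s while the release lever is held down; otherwise the ratchet stops it.
- ram_face (a point): Centre of the pressing face of the ram's orange round head (38 mm diameter, 10 mm thick) at z = 50; fully back at x = 45.
- release_pad (a point): Top centre of the red release lever's thumb pad, 28 x 24 mm, behind the housing: at rest near (-118, 98), fully pressed about 20 mm lower. Press it from above (2 to 3 N) through at least 15 mm and hold; it springs back up when let go.
- release (a joint): Release lever angle in rad: about 0.05 at rest (it flicks up to 0.25 as the ratchet clicks), 0.38 fully pressed; the ratchet is free above 0.3.
- tube: Amber glass sample tube lying in the cradle, 0.15 kg: body 40 mm in diameter, 80 mm long, with a paper band; origin on its axis at the middle of this body, x along the tube to its closed bottom (at the anvil). At -x a red neck 30 mm in diameter carries the white cap. The bottom starts 2 to 10 mm from the anvil. It may roll about its axis.
- cap (a joint): How far the white cap (39 mm diameter, 24 mm long) has been pressed on, in m: starts at 0 to 0.004; 0.016 is fully home, against the tube's shoulder, with no red neck to be seen. It stays where pushed (6 N friction). Capped, the tube is 104 mm long.
- cap_end (a point): Centre of the cap's flat outer end, which the ram pushes. When home it is 64 mm from the tube's origin, towards -x.
- tray: Blue open tray fixed to the bench, 190 (x) x 150 (y) x 30 mm high outside, walls 4 mm and floor 4 mm thick. Origin: centre of its underside. It stands to the left or the right of the press.
- cap_tray: Grey tray with spare caps, fixed, 170 x 130 x 30 mm; not used. Origin: centre of its underside.
- wrench: Wrench lying on the bench, bystander; leave alone.
- beaker: Glass beaker, 72 mm in diameter, 90 mm high, bystander.
- dish: Flat steel dish, 90 mm in diameter, bystander.
- bottle0: Amber bottle with white cap, 56 mm in diameter, 115 mm high, bystander.
- bottle1: Amber bottle with white cap, 56 mm in diameter, 115 mm high, bystander.
- bottle2: Amber bottle with white cap, 56 mm in diameter, 115 mm high, bystander.
Not all that is in view belongs to the job. What is shaped like the tube but pink is not meant. Of the things shaped like the tray, the blue one is meant.

How it is judged:
On the way, in this order (a step that is already met when the one before it is completed fails the run):
1. the cap is pressed home on the tube (value of joint cap above 0.0145 m), for 0.1 s.
2. the ram is released and back home (value of joint ram below 0.004 m), for 0.2 s.
At the end, for the whole second after the job is handed in: The cap is home (within 1.5 mm), the ram is fully back (within 4 mm), and the tube lies flat on the blue tray's floor between its walls (both its middle and its cap end lower than 34 mm above the bench), at rest and released (value of joint cap above 0.0145 m and value of joint ram below 0.004 m and x of tube in the frame of tray between -0.07 and 0.07 m and y of tube in the frame of tray between -0.06 and 0.06 m and height (world z) of each of tube, cap_end below 0.034 m and linear speed of tube below 0.03 m/s); the robot touches nothing.
It fails at once if the tube, cap or ram is pushed by the robot before the cap is home (value of joint cap below 0.0145 m and (contact force between any of the fingers, the arm and tube above 1 N or contact force between any of the fingers, the arm and ram above 1 N)).
It fails at once if the tube is dropped (falls faster than 0.7 m/s, out of the fingers) (linear speed of tube above 0.7 m/s and contact force between the fingers and tube below 0.1 N).
It fails at once if a bystander is shifted by more than 25 mm (distance of any of bottle0, bottle1, bottle2, beaker, dish, wrench from where it was at the start of the episode above 0.025 m).
It also fails if it takes over 67 s, if anything falls off the work surface, if the arm or the gripper's body presses on something with over 40 N, if the wrist force passes 120 N, or if a joint passes its speed limit or range.

## Robot

A 7-joint arm with a two-finger parallel gripper is mounted at the origin on the work surface. World frame = base frame: x ahead of the robot, y to its left, z up, the work surface at z = 0. Lengths are in m, angles in rad, forces in N, time in s.
With the tool pointing down it reaches from about 0.425 to 0.825 m from the base axis. Payload 3.6 kg.
Tool frame: the origin (TCP) lies midway between the tips of the shut fingers; the grasp point (between the pads) lies 19 mm behind it; z points along the fingers, y is the line along which they close (so a half turn about z gives the same grasp; the last joint's range is limited). The gripper opens to 93 mm and grips with 3 to 60 N. Pads are 15 mm wide; open, the fingers measure 128 mm over their backs; the gripper's body (75 mm by 188 mm) begins 65 mm behind the grasp point.
Start: joints at [-1.371, 0.615, -0.013, 1.423, 0.008, 1.103, -0.04], TCP at [0.145, 0.633, 0.219] pointing down, gripper open.
Joint ranges: [-3.12, 3.12], [-0.3, 2.06], [-1.34, 1.32], [0.26, 2.42], [-1.36, 4.5], [0.01, 1.98], [-2.84, 2.84]. Speed limits (rad/s): [2.79, 2.79, 3.14, 3.14, 3.14, 3.14, 3.14].

## Interface

Orientations are given as a unit quaternion [x, y, z, w].
In Python, from cell import arm, fingers, solver, optics, spotter gives the robot as it stands. Calls block until the motion is done:
- arm.move_ptp(position, orientation): joint-space move of the TCP to a pose.
- arm.servo_line(position, frame=None, speed=0.15, stop_force=None): straight line of the TCP; frame=None keeps the orientation; speed is the mean speed in m/s. With stop_force (N) it stops when the force on the tool has changed by that much, and returns True; else False.
- arm.movej(angles): joint-space move.
- fingers.set_gripper(opening, grip_force=None): opening from 0.0 (shut) to 1.0 (fully open); grip_force is the grip in N (None keeps the last); returns when the fingers have stopped.
- arm.wait(seconds).
- solver.ik(position, orientation): joint angles nearest the present ones, or None.
- optics.get_image(name): name is "side" or "top"; returns a dict with "pixels" (420x560x3 uint8, red, green, blue), "depth" (420x560 float32, m along the optical axis (not along the pixel's ray), 0 where there is no reading), "intrinsics" (3x3 intrinsics, pixels), "D" ([k1, k2, p1, p2, k3] as OpenCV has them; the pictures are not rectified), "R" (3x3) and "t" (3): a world point X has camera coordinates R X + t. Camera axes: x right, y down, z forward; pixel columns grow to the right and rows downward; lengths in m; the calibration is good to about 2 mm. A picture is of the moment at which its call begins.
A pose or a line that the arm cannot do raises arm.IKError and nothing moves.
- arm.job_done(): hands the job in; it is judged then, once.
Trained networks look in a picture, given as the dict that the camera call returned (one of the last four; its "shot" number tells which), for a name from the list of things; names that differ only in an ending like _2 or _b are one class to them, and where a whole thing is asked for, a point or a joint stands for the part that bears it (a point fixed in the world has none). Each returns a list of dicts, best first, with "p" (0 to 1); they miss things now and then, are a little off and sometimes report something else, mostly with a low value. They report only what shows in the picture. A call takes as long as a camera call. They do not tell look-alikes from the thing itself.
- spotter.spot_in(label, picture): "point" ([x, y, z] in m, in world coordinates, good to about 4 mm: the middle of the surface that is visible of it).
Readings, each from a call of its own:
- arm.read_clock(): time.
- arm.read_joints(): joint angles.
- arm.read_dq(): joint speeds.
- arm.read_joint_torque(): joint torques, N m.
- arm.read_tcp_pos(): TCP position.
- arm.read_tcp_rot(): TCP orientation.
- arm.read_contact_force(): force on the tool from outside, world axes, zero at the start.
- arm.read_torque(): the same for the moment, N m.
- arm.read_gripper_width(): opening from 0.0 (shut) to 1.0 (fully open).
- arm.read_grip_force(): force on a finger pad.
Only numpy, scipy, OpenCV 4.12 (cv2) and the standard library are available. Lean on these libraries where they do the work, as an engineer would, in place of code of your own. Each camera call takes 0.05 s, during which the arm holds its last target. There are 200 camera calls.

## Working session

There is one attempt and no reset: what is moved stays moved. The work goes in short steps, each a Python script; the robot and the scene stay as the last script left them, time stands still between calls to the robot, and variables do not carry over. Pictures are saved under pics/ and viewed, at most 10 in all, crops included, and the job is handed in when it is done.

```bash
ls; mkdir -p pics; python3 - <<'E'
from cell import arm, fingers, solver, optics, spotter
import cv2, numpy as np
for n in ["top","side"]:
    im=optics.get_image(n); cv2.imwrite(f"pics/{n}0.png",im["pixels"][:,:,::-1])
    np.savez(f"pics/{n}0.npz",**{k:im[k] for k in ["pixels","depth","intrinsics","D","R","t"]})
    print(n, im["R"].round(3).tolist(), im["t"].round(3), im["intrinsics"].tolist(), im["D"])
    for l in ["press","grip_post","trigger_pad","ram_face","release_pad","tube","cap_end","tray","cap_tray"]:
        for r in spotter.spot_in(l,im)[:3]: print(l, np.round(r["point"],3), round(r["p"],2))
print(arm.read_clock(), arm.read_tcp_rot())
E
```

```text
pics
top [[0.023, -1.0, -0.008], [-0.996, -0.022, -0.092], [0.092, 0.01, -0.996]] [-0.096  0.469  1.569] [[477.77495510951076, 0.0, 279.33552160266885], [0.0, 477.77495510951076, 207.54098187909804], [0.0, 0.0, 1.0]] [0.05912298 0.         0.         0.         0.        ]
press [ 0.6   -0.058  0.012] 0.8
press [ 0.593 -0.186  0.092] 0.25
grip_post [ 0.602 -0.06   0.012] 0.56
ram_face [ 0.594 -0.169  0.065] 0.66
release_pad [0.39  0.326 0.008] 0.57
tube [0.209 0.33  0.035] 0.95
tube [0.634 0.068 0.072] 0.72
cap_end [0.166 0.364 0.038] 0.67
cap_end [0.534 0.234 0.036] 0.57
cap_end [0.629 0.023 0.062] 0.51
tray [ 0.41  -0.324  0.003] 0.89
tray [ 0.309 -0.604  0.003] 0.72
tray [ 0.16  -0.324  0.002] 0.71
cap_tray [0.388 0.324 0.01 ] 0.76
side [[0.983, -0.185, -0.011], [-0.101, -0.485, -0.869], [0.156, 0.855, -0.495]] [-0.458  0.093  1.297] [[400.77642834985664, 0.0, 276.18471288520647], [0.0, 400.77642834985664, 211.92501604215158], [0.0, 0.0, 1.0]] [-0.02376076  0.          0.          0.          0.        ]
press [ 0.603 -0.134  0.014] 0.55
press [0.598 0.396 0.06 ] 0.51
grip_post [ 0.599 -0.135  0.016] 0.76
ram_face [ 0.589 -0.205  0.061] 0.42
tube [0.21  0.318 0.033] 0.84
tube [0.56  0.255 0.027] 0.73
tube [0.628 0.075 0.061] 0.62
cap_end [0.536 0.231 0.027] 0.61
cap_end [ 0.411 -0.324  0.003] 0.6
cap_end [0.169 0.355 0.034] 0.4
tray [ 0.41  -0.326  0.004] 0.79
tray [ 0.303 -0.606  0.003] 0.77
tray [ 0.158 -0.322  0.003] 0.71
cap_tray [0.387 0.319 0.021] 0.8
cap_tray [0.688 0.28  0.068] 0.5
1.0 [ 1.12603647e-01  9.93639984e-01 -2.61769872e-05 -1.13332381e-05]
```

View pics/top0.png

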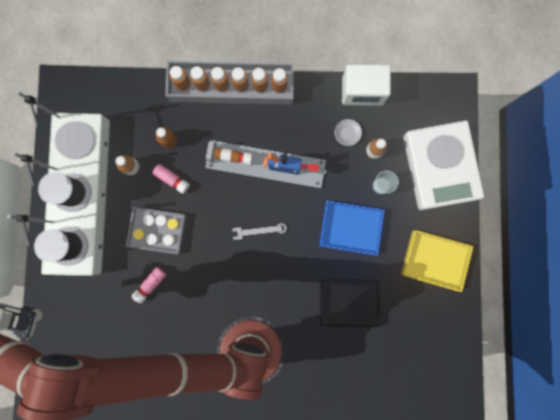

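View pics/side0.png

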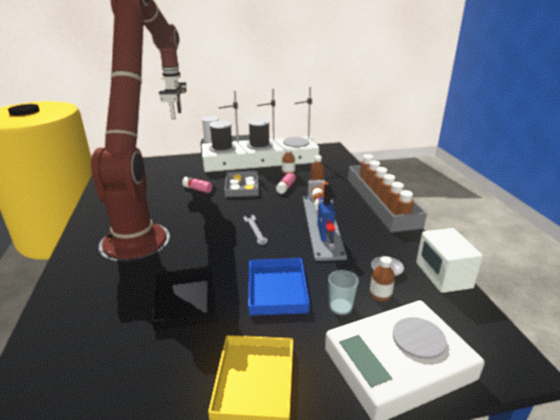

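Candidates for the tube in the top picture: pink (170,178), pink (149,285), amber in the cradle (232,156), which I choose. For the tray: blue (352,228), black (350,302), yellow (438,260), and the grey cap tray (157,230). I choose blue. The press runs from its anvil (210,155) to the red lever (312,168).

```bash
cat > vis.py <<'E'
import cv2, numpy as np
def cloud(im):
    h,w=im["depth"].shape
    u,v=np.meshgrid(np.arange(w),np.arange(h))
    n=cv2.undistortPoints(np.stack([u,v],-1).reshape(-1,1,2).astype(np.float64),im["intrinsics"],np.array(im["D"])).reshape(h,w,2)
    d=im["depth"].astype(float)
    c=np.concatenate([n*d[...,None],d[...,None]],-1)
    P=(c-im["t"])@im["R"]
    P[d<=0]=np.nan
    return P
E
python3 - <<'E'
import cv2,numpy as np
from vis import cloud
for n in ["top","side"]:
    im=dict(np.load(f"pics/{n}0.npz")); P=cloud(im); px=im["pixels"]
    hsv=cv2.cvtColor(px,cv2.COLOR_RGB2HSV).astype(int); H,S,V=hsv[...,0],hsv[...,1],hsv[...,2]
    X,Y,Z=P[...,0],P[...,1],P[...,2]
    tb=(np.abs(X-.3)<.03)&(np.abs(Y-.1)<.1); print(n,"bench z",np.nanmedian(Z[tb]),np.nanstd(Z[tb]))
    reg=(X>.5)&(X<.72)&(Y>-.3)&(Y<.2)
    base=reg&(Z>.006)&(Z<.02)&(V>70)&(S<80)
    _,lab,st,_=cv2.connectedComponentsWithStats(((reg&(Z>.006)&(V>60))).astype(np.uint8))
    k=1+np.argmax(st[1:,4]); m=lab==k
    print("press mask rect",cv2.minAreaRect(P[m][:,:2].astype(np.float32)*1000))
    print("base rect",base.sum(),cv2.minAreaRect(P[base][:,:2].astype(np.float32)*1000))
    def show(nm,mm):
        if mm.sum()>3: print(nm,mm.sum(),np.nanmedian(P[mm],0).round(4),np.nanpercentile(P[mm],[3,97],axis=0).round(3).tolist(),[np.round(q,1) for q in cv2.minAreaRect(P[mm][:,:2].astype(np.float32)*1000)])
    blue=(H>100)&(H<130)&(S>130)
    show("housing top",reg&blue&(Z>.11)&(Z<.126)); show("blue",reg&blue&(Z>.03))
    red=((H<6)|(H>172))&(S>150)&(Z>.02)
    show("red lever",reg&red&(Y<-.15)); show("red neck",reg&red&(Y>-.1))
    show("orange",reg&(H>=6)&(H<20)&(S>180)&(V>150)&(Z>.02)&(Y<-.05))
    show("dark post",reg&(Z>.135)); show("tray",(X>.25)&(X<.55)&(Y<-.2)&(Y>-.46)&blue)
px=dict(np.load("pics/top0.npz"))["pixels"]
c=px[130:200,195:335]; cv2.imwrite("pics/crop.png",cv2.resize(c,None,fx=5.5,fy=5.5,interpolation=cv2.INTER_CUBIC)[:,:,::-1])
E
```

```text
top bench z 0.0005878399436799792 0.0036397209853322532
press mask rect ((619.6826171875, -35.56355285644531), (408.92340087890625, 103.49796295166016), 81.46585083007812)
base rect 1881 ((611.7530517578125, -62.549102783203125), (471.5532531738281, 215.94873046875), 89.62187194824219)
housing top 186 [ 0.6003 -0.1192  0.1184] [[0.587, -0.144, 0.111], [0.619, -0.053, 0.125]] [array([605., -98.]), array([95.9, 34.3]), np.float64(85.5)]
blue 239 [ 0.5976 -0.1159  0.117 ] [[0.586, -0.144, 0.067], [0.619, -0.053, 0.125]] [array([605.6, -98.4]), array([96.2, 34.8]), np.float64(83.8)]
red lever 60 [ 0.5966 -0.1868  0.0947] [[0.587, -0.203, 0.086], [0.603, -0.158, 0.1]] [array([ 595.4, -179. ]), array([48.5, 17.1]), np.float64(86.2)]
red neck 17 [0.6287 0.0468 0.0658] [[0.62, 0.043, 0.061], [0.638, 0.051, 0.072]] [array([629.2,  46.7]), array([18.9,  7.4]), np.float64(3.4)]
dark post 100 [ 0.6109 -0.0708  0.1702] [[0.599, -0.103, 0.138], [0.623, -0.051, 0.19]] [array([611.5, -76.6]), array([57.5, 19.3]), np.float64(81.7)]
tray 2848 [ 0.4104 -0.3276  0.0049] [[0.335, -0.42, -0.003], [0.486, 
[... 432 characters left out ...]
.112], [0.618, -0.091, 0.123]] [array([ 604.5, -105.2]), array([94. , 36.3]), np.float64(82.3)]
blue 322 [ 0.5905 -0.1417  0.1044] [[0.582, -0.152, 0.036], [0.617, -0.076, 0.122]] [array([ 603.5, -117.5]), array([118. ,  37.6]), np.float64(81.1)]
red lever 59 [ 0.5924 -0.1936  0.0976] [[0.581, -0.207, 0.091], [0.6, -0.159, 0.101]] [array([ 594.4, -182.4]), array([54.2, 17.7]), np.float64(73.6)]
dark post 146 [ 0.607  -0.1015  0.1653] [[0.598, -0.106, 0.137], [0.618, -0.052, 0.188]] [array([613.3, -78.2]), array([58.6, 22.4]), np.float64(76.8)]
tray 3274 [ 0.4075 -0.3267  0.007 ] [[0.33, -0.424, 0.002], [0.483, -0.227, 0.032]] [array([ 371.3, -304.8]), array([225.1, 241.7]), np.float64(82.7)]
```

View pics/crop.png

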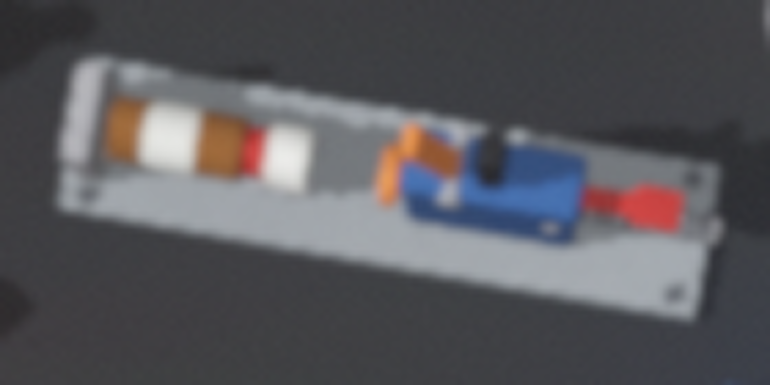

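The crop shows an amber tube with a paper band, red neck and white cap, lying in the cradle. Next to it are the orange ram head and trigger, the black post and the red pad, so the choice of tube is confirmed. One more number is needed: the press origin along its axis.

```bash
python3 - <<'E'
import cv2,numpy as np
from vis import cloud
a=np.radians(81.47); ex=np.array([np.cos(a),np.sin(a)]); ey=np.array([-ex[1],ex[0]]); c=np.array([.6184,-.0357])
for n in ["top","side"]:
    im=dict(np.load(f"pics/{n}0.npz")); P=cloud(im)
    hsv=cv2.cvtColor(im["pixels"],cv2.COLOR_RGB2HSV).astype(int); H,S,V=hsv[...,0],hsv[...,1],hsv[...,2]
    Z=P[...,2]*1000; s=(P[...,:2]-c)@ex*1000; y=(P[...,:2]-c)@ey*1000
    reg=(abs(s)<215)&(abs(y)<30)&(Z>20)
    def show(nm,m): 
        m=m&reg
        if m.sum()>2: print(n,nm,m.sum(),"s",np.percentile(s[m],[0,5,25,50,75,95,100]).round(),"y",np.percentile(y[m],[5,50,95]).round(1),"z",np.percentile(Z[m],[5,50,95]).round())
    blue=(H>100)&(H<130)&(S>120)
    show("house",blue&(Z>110)); show("post>180",Z>180); show("dark>140",(Z>140)&(V<60))
    show("orange",(H>=6)&(H<20)&(S>150)&(Z>125)); show("ramhead",(H>=6)&(H<20)&(S>150)&(Z<75)&(s<60))
    show("pad",((H<6)|(H>172))&(S>150)&(s<-100)); show("padfar",((H<6)|(H>172))&(S>150)&(s<-140))
    show("anvil",(s>110)&(Z>74)&(Z<90)); show("capwhite",(S<60)&(V>150)&(s>0)&(s<90)&(Z>45)); show("red neck",((H<6)|(H>172))&(S>120)&(s>0))
E
```

```text
top house 213 s [-113. -110.  -98.  -83.  -68.  -23.  -16.] y [-13.4   7.2  17.8] z [112. 119. 125.]
top post>180 34 s [-70. -69. -66. -63. -59. -56. -55.] y [-8.8 -0.3  9.3] z [182. 187. 190.]
top dark>140 13 s [-67. -67. -65. -64. -62. -61. -61.] y [-1.3  9.2 10.3] z [155. 184. 189.]
top orange 26 s [-38. -36. -31. -25. -19. -14. -13.] y [-3.   1.5  5.2] z [136. 163. 172.]
top ramhead 9 s [-4. -4. -2. -2. -1. -0. -0.] y [-12.6  -2.7  12. ] z [63. 68. 71.]
top pad 60 s [-170. -168. -161. -153. -142. -124. -120.] y [-7.8 -0.1  6.7] z [ 87.  95. 100.]
top padfar 47 s [-170. -168. -163. -156. -149. -143. -140.] y [-8.   0.1  6.7] z [ 91.  95. 100.]
top anvil 102 s [114. 137. 174. 179. 184. 187. 189.] y [-25.5  -1.2  25.3] z [75. 81. 87.]
top capwhite 95 s [48. 48. 54. 59. 66. 73. 77.] y [-15.5   2.   16.5] z [54. 65. 73.]
top red neck 22 s [78. 78. 80. 82. 85. 87. 88.] y [-10.2   1.5  10.4] z [61. 66. 70.]
side house 146 s [-118. -116. -112.  -97.  -78.  -59.  -24.] y [-14.    6.2  20.4] z [113. 120. 122.]
side post>180 31 s [-71. -70. -68. -66. -62. -54. -53.] y [-8.   2.4 10.8] z [181. 185. 189.]
side dark>140 92 s [-72. -71. -70. -68. -66. -64. -61.] y [-9.4 -0.1  8.7] z [142. 165. 186.]
side orange 28 s [-67. -66. -62. -32. -21. -17. -16.] y [-0.8  8.2 11.5] z [137. 167. 188.]
side pad 59 s [-176. -174. -170. -161. -150. -126. -121.] y [-4.   4.  11.5] z [ 91.  98. 101.]
side padfar 48 s [-176. -174. -171. -164. -157. -149. -141.] y [-4.1  3.7 11.8] z [ 92.  98. 101.]
side anvil 66 s [131. 169. 174. 177. 182. 189. 190.] y [-23.5   2.1  27.5] z [75. 83. 86.]
side capwhite 27 s [46. 47. 50. 58. 67. 86. 88.] y [10.2 15.5 19.2] z [49. 60. 69.]
side red neck 3 s [82. 83. 86. 91. 91. 91. 91.] y [2.4 6.6 8.6] z [64. 68. 68.]
```

```bash
cat > rob.py <<'E'
from cell import arm, fingers, solver, optics, spotter
import numpy as np, cv2
A=np.radians(81.47); ex=np.array([np.cos(A),np.sin(A)]); ey=np.array([-ex[1],ex[0]])
O=np.array([.6184,-.0357])-.0425*ex+.0005*ey
def W(x,z,y=0): return [*(O+ex*x/1000+ey*y/1000), z/1000]   # press mm -> world
def Q(yaw):   # tool down, tool y axis at this world yaw
    p=(yaw+np.pi/2)/2; return [np.cos(p),np.sin(p),0,0]
ALONG=Q(A); CROSS=Q(A-np.pi/2)
def snap(n,name):
    im=optics.get_image(n); cv2.imwrite(f"pics/{name}.png",im["pixels"][:,:,::-1]); return im
def stat(): print(round(arm.read_clock(),2), np.round(arm.read_tcp_pos(),4), "w",round(arm.read_gripper_width()*93,1),"F",np.round(arm.read_contact_force(),1),"g",np.round(arm.read_grip_force(),1))
E
python3 - <<'E'
from rob import *
print(W(-12,136), solver.ik(W(-12,280),ALONG), solver.ik(W(-12,136),ALONG), solver.ik(W(-118,78),CROSS), solver.ik(W(175,34),CROSS))
p=arm.read_tcp_pos(); arm.servo_line([p[0],p[1],.29],speed=.3); stat()
arm.move_ptp(W(-12,260),ALONG); stat()
arm.servo_line(W(-12,138),speed=.15); stat()
fingers.set_gripper(1.0); arm.servo_line(W(-14,138)); stat()
fingers.set_gripper(0.0,28); stat()
im=snap("side","sq1")
fingers.set_gripper(1.0); stat()
E
```

```text
[np.float64(0.6098216963430053), np.float64(-0.08952297563651039), 0.136] [-0.14400366  0.53882047  0.43369303  1.44324944 -0.23252175  1.21038632
  1.73956951] [ 7.01540619e-04  6.52688284e-01  1.82404106e-01  1.62903492e+00
 -1.44261594e-01  8.73068407e-01  1.66118983e+00] [-0.01921152  0.78777255  0.52292997  1.65743512 -0.49890706  0.83281043
  0.56952095] [-0.39027894  0.84353573  0.36621867  1.6192311  -0.40136343  0.75417936
  0.01048192]
1.39 [0.1457 0.6342 0.2919] w 92.8 F [-0.7  0.  -0.3] g 0.0
4.41 [ 0.6101 -0.0882  0.2599] w 93.2 F [ 0.5  0.2 -0.2] g 0.0
5.38 [ 0.6106 -0.0898  0.1389] w 93.1 F [-1.  -0.6 -0.3] g 0.0
5.84 [ 0.6096 -0.0917  0.1382] w 93.2 F [-0.3  0.7 -0.1] g 0.0
6.86 [ 0.6107 -0.0891  0.1393] w 31.2 F [0.2 4.2 6.2] g 28.7
8.0 [ 0.6095 -0.0919  0.1381] w 93.1 F [ 0.4  0.7 -0.4] g 0.2
```

```bash
python3 - <<'E'
from rob import *
arm.servo_line(W(-12.5,138))
for i in range(3):
    fingers.set_gripper(0.0,28); stat(); fingers.set_gripper(1.0); arm.wait(.1); stat()
t=snap("top","t4"); s=snap("side","s4")
a=cv2.resize(t["pixels"][130:200,195:335],(780,390),interpolation=3); b=cv2.resize(s["pixels"][170:270,280:420],(260,186),interpolation=3)
b=cv2.resize(s["pixels"][175:265,260:400],(300,193),interpolation=3)
c=np.zeros((590,780,3),np.uint8); c[:390]=a; c[393:586,:300]=b
cv2.imwrite("pics/c4.png",c[:,:,::-1])
E
```

```text
9.26 [ 0.6107 -0.0891  0.1392] w 31.0 F [-0.4  3.4  6.5] g 28.7
10.45 [ 0.6098 -0.0903  0.1382] w 93.2 F [-0.5  0.5 -0.2] g 0.0
11.47 [ 0.6108 -0.0886  0.139 ] w 32.2 F [-0.3  4.   7.1] g 28.3
12.65 [ 0.6098 -0.0904  0.1381] w 93.0 F [-0.6 -0.1 -0.1] g 0.0
13.62 [ 0.6108 -0.0879  0.1391] w 33.5 F [-0.1  5.6  7.1] g 28.0
14.79 [ 0.6098 -0.0904  0.1381] w 93.1 F [-0.5  0.4  0.4] g 0.0
```

View pics/c4.png

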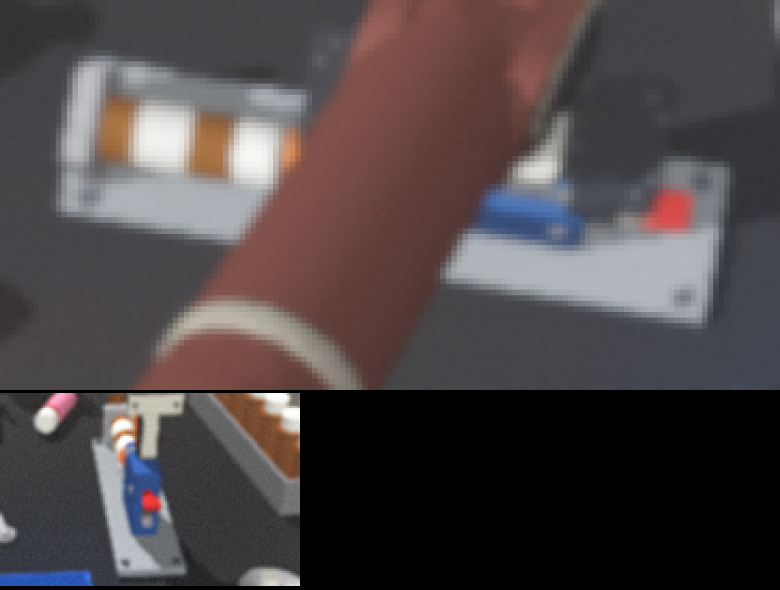

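The top crop shows no red neck between the white cap (255,155) and the amber body (210,145), with the orange ram head against the cap (290,145). I'll do two more squeezes as insurance, then the release.

```bash
python3 - <<'E'
from rob import *
for i in range(2):
    fingers.set_gripper(0.0,28); stat(); fingers.set_gripper(1.0); arm.wait(.1)
arm.servo_line(W(-12,255),speed=.25)
arm.move_ptp(W(-118,200),CROSS); fingers.set_gripper(0.0,10); stat()
arm.servo_line(W(-118,112),speed=.15); 
print(arm.servo_line(W(-118,74),speed=.04,stop_force=10)); stat()
arm.wait(2.2); stat()
t=snap("top","t5"); 
cv2.imwrite("pics/c5.png",cv2.resize(t["pixels"][130:200,195:335],(780,390),interpolation=3)[:,:,::-1])
E
```

```text
15.88 [ 0.6108 -0.0879  0.1391] w 33.8 F [-0.4  5.1  5.9] g 28.0
18.03 [ 0.6109 -0.0879  0.1391] w 33.4 F [-0.4  6.2  5.9] g 28.0
22.31 [ 0.5941 -0.1944  0.2   ] w 0.6 F [-0.6  0.3 -0.8] g 0.0
True
23.82 [ 0.5943 -0.1959  0.0802] w 0.8 F [-1.  -0.2  6.9] g 2.9
26.02 [ 0.5943 -0.1959  0.0803] w 0.7 F [-0.6 -0.3  5.4] g 3.0
```

View pics/c5.png

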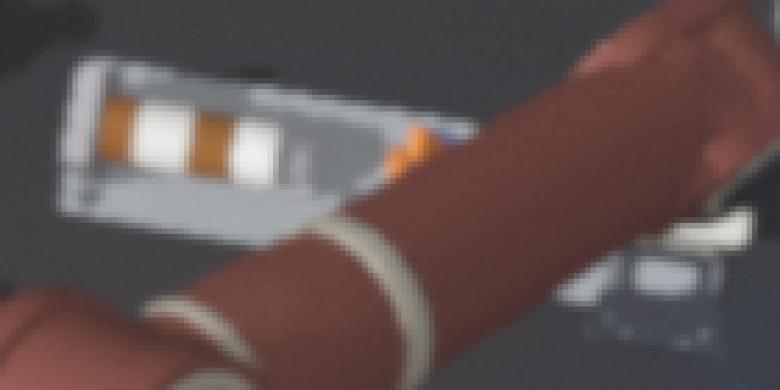

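The orange ram head is back at (390,160), at its starting place. The tube is capped with no red visible, from (98,130) to (282,155). I'll lift the tube next.

```bash
python3 - <<'E'
from rob import *
arm.servo_line(W(-118,210),speed=.25)
fingers.set_gripper(1.0)
arm.move_ptp(W(168,210),CROSS)
arm.servo_line(W(168,70),speed=.2); print(arm.servo_line(W(168,34),speed=.08,stop_force=12)); stat()
fingers.set_gripper(0.0,18); stat()
arm.servo_line(W(168,80),speed=.08); arm.servo_line(W(168,290),speed=.2); stat()
T=[.41,-.328]
arm.move_ptp([*T,.25],CROSS); stat()
im=snap("side","s6"); 
a=im["pixels"][120:330,200:400]; cv2.imwrite("pics/c6.png",cv2.resize(a,(570,600),interpolation=3)[:,:,::-1])
for r in spotter.spot_in("tube",im)[:3]: print(np.round(r["point"],3),r["p"])
E
```

```text
False
30.76 [0.6365 0.0884 0.0336] w 92.8 F [-0.1  0.9  0.5] g 0.0
31.64 [0.6381 0.0882 0.0345] w 39.6 F [ 3.8 -0.2  1. ] g 18.0
33.57 [0.6358 0.0888 0.2886] w 39.4 F [ 0.8 -0.2 -2.9] g 18.0
35.3 [ 0.4114 -0.3271  0.2498] w 39.3 F [ 0.5 -0.1 -2.1] g 18.0
[ 0.406 -0.361  0.275] 0.61
[0.546 0.237 0.032] 0.57
[0.21  0.321 0.033] 0.49
```

View pics/c6.png

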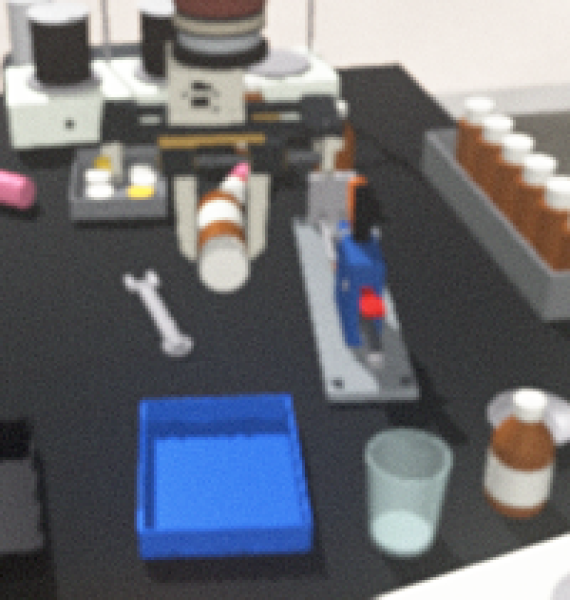

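The capped tube is held level in the fingers (222,240), above the empty blue tray (225,475). The beaker at (408,490) is clear.

```bash
python3 - <<'E'
from rob import *
T=[.41,-.326]
arm.servo_line([*T,.045],speed=.15)
print(arm.servo_line([*T,.007],speed=.03,stop_force=4)); stat()
fingers.set_gripper(.48); arm.wait(.3); stat()
p=arm.read_tcp_pos()
arm.servo_line([p[0],p[1],.08],speed=.08); arm.servo_line([p[0],p[1],.25],speed=.2)
arm.move_ptp([.5,.15,.3],CROSS); arm.wait(.3); stat()
t=snap("top","t7"); s=optics.get_image("side")
for im in (t,s):
    for r in spotter.spot_in("tube",im)[:4]: print("tube",np.round(r["point"],3),round(r["p"],2))
a=t["pixels"][120:270,190:420]; cv2.imwrite("pics/c7.png",cv2.resize(a,(790,515),interpolation=3)[:,:,::-1])
E
```

```text
True
38.06 [ 0.4099 -0.3259  0.0082] w 39.7 F [-0.7  0.4  5.6] g 18.0
38.72 [ 0.4092 -0.3248  0.007 ] w 44.5 F [-0.2 -0.3  0.2] g 0.0
42.84 [0.5001 0.1494 0.3   ] w 44.6 F [0.5 0.4 0.2] g 0.0
tube [ 0.411 -0.326  0.044] 0.96
tube [ 0.404 -0.368  0.038] 0.72
tube [0.556 0.254 0.028] 0.79
tube [ 0.406 -0.351  0.038] 0.7
tube [0.209 0.318 0.031] 0.56
```

View pics/c7.png

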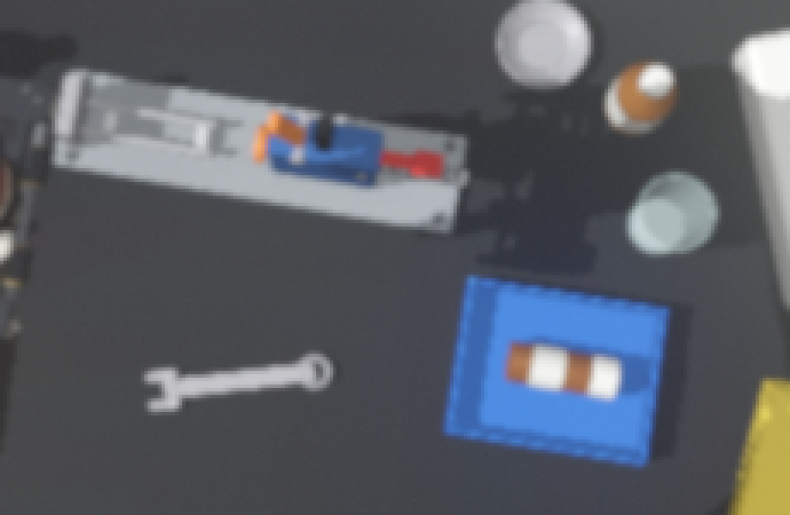

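The capped tube lies flat in the middle of the blue tray (563,370). The ram head is back against the housing (262,140), and the bystanders have not moved. I'm handing in.

```bash
python3 -c "
from rob import *
print(arm.job_done())"
```

```text
the job is handed in; nothing more can be done
None
```

I pressed the cap home with six squeezes, released the ram fully back, laid the capped tube flat in the blue tray and handed the job in after about 43 s; the hand-in call returned no verdict.

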